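Snap shut the lid of a spare-parts box in a restaurant storeroom

TASK

The lid lies on the clear rectangular box, but the four sections of its rim are still standing up: press down on them one after another with the fingertips, all the way round, until every section has clicked shut and stays flush. Leave the box standing where it is, do not pick anything up, and leave the other things on the table as they are.

Things in the scene. Friction and masses are not known exactly. Their poses are not given: they have to be found in the camera images.
- box: loose clear plastic box of steel discs, base 130 x 190 mm, about 1.8 kg, grey lid 140 (its x) by 200 mm (its y) lying on it. Origin: centre of its underside, z up. Lid corners and middle panel (72 x 132 mm) are rigid: corners' top 84 mm above the underside, panel 82 mm. Between the corners each side of the rim is a springy section hinged along the panel's edge.
- lid_near (a joint): rim section on the long side at the box's own -x (towards the robot when the box is square to it): 34 mm from hinge to outer edge, 130 mm long. Rad: 0 = standing up (outer edge 12 mm proud), 0.35 = shut, flush with the corners. It snaps: let go before about 0.175 it springs back up, beyond that it jumps shut and stays. Takes 6 to 8 N down at 24 mm from the hinge, more nearer the hinge
- press_near (a point): point on top of rim section near, half-way along it, 24 mm out from its hinge, 10 mm in from its outer edge, 59 mm from the box centre towards the box's -x; moves with the section: 92 mm above the box's underside when standing up, 84 mm when shut
- lid_far (a joint): rim section on the long side at the box's own +x: 34 mm from hinge to outer edge, 130 mm long. Rad: 0 = standing up (outer edge 12 mm proud), 0.35 = shut, flush with the corners. It snaps: let go before about 0.175 it springs back up, beyond that it jumps shut and stays. Takes 6 to 8 N down at 24 mm from the hinge, more nearer the hinge
- press_far (a point): point on top of rim section far, half-way along it, 24 mm out from its hinge, 10 mm in from its outer edge, 59 mm from the box centre towards the box's +x; moves with the section: 92 mm above the box's underside when standing up, 84 mm when shut
- lid_left (a joint): rim section on the short side at the box's own +y: 34 mm from hinge to outer edge, 70 mm long. Rad: 0 = standing up (outer edge 12 mm proud), 0.35 = shut, flush with the corners. It snaps: let go before about 0.175 it springs back up, beyond that it jumps shut and stays. Takes 6 to 8 N down at 24 mm from the hinge, more nearer the hinge
- press_left (a point): point on top of rim section left, half-way along it, 24 mm out from its hinge, 10 mm in from its outer edge, 89 mm from the box centre towards the box's +y; moves with the section: 92 mm above the box's underside when standing up, 84 mm when shut
- lid_right (a joint): rim section on the short side at the box's own -y: 34 mm from hinge to outer edge, 70 mm long. Rad: 0 = standing up (outer edge 12 mm proud), 0.35 = shut, flush with the corners. It snaps: let go before about 0.175 it springs back up, beyond that it jumps shut and stays. Takes 6 to 8 N down at 24 mm from the hinge, more nearer the hinge
- press_right (a point): point on top of rim section right, half-way along it, 24 mm out from its hinge, 10 mm in from its outer edge, 89 mm from the box centre towards the box's -y; moves with the section: 92 mm above the box's underside when standing up, 84 mm when shut
- tub: bystander, loose: round white plastic tub with its own shut lid, 90 mm across, 74 mm tall. Origin: centre of its underside
- beaker: bystander, loose: open steel beaker, 70 mm across, 95 mm tall. Origin: centre of its underside
- jar: bystander, loose: glass jar with metal cap, 64 mm across, 90 mm tall. Origin: centre of its underside
- cutter: bystander, loose: steel ring-shaped pastry cutter, 72 mm across, 35 mm tall. Origin: centre of its underside
- shaker: bystander, loose: small aluminium shaker, 44 mm across, 70 mm tall. Origin: centre of its underside
- spoon: bystander, loose: wooden spoon, 220 mm long, lying flat. Origin under it, handle towards its own -x
Not all that is in view belongs to the job. Leave any orange look-alike of the box alone.

How it is judged:
By the outcome, as a careful person would: the job done as asked, in the order asked, and still so for the second after the job is handed in, with the robot touching nothing.
It also fails if it takes over 48 s, if anything falls off the work surface, if the arm or the gripper's body presses on something with over 40 N, if the wrist force passes 120 N, or if a joint passes its speed limit or range.

ROBOT

A 6-joint arm with a two-finger parallel gripper is mounted at the origin on the work surface. World frame = base frame: x ahead of the robot, y to its left, z up, the work surface at z = 0. Lengths are in mm, angles in degrees, forces in N, time in s.
With the tool pointing down it reaches from about 300 to 850 mm from the base axis. Payload 4.2 kg.
Tool frame: the origin (TCP) lies at the very end of the fingers, on their centre line; the grasp point (between the pads) lies 19 mm behind it; z points along the fingers, y is the direction in which the jaws open and shut (so a half turn about z gives the same grasp; the last joint's range is limited). The gripper opens to 91 mm and grips with 3 to 60 N. Pads are 32 mm wide; open, the fingers measure 118 mm over their backs; the gripper's body (76 mm by 178 mm) begins 60 mm behind the grasp point.
Start: joints at [-68.067, 18.312, 89.639, -0, 72.044, -1.146], TCP at [225.402, -528.996, 213.976] pointing down, gripper open.
Joint ranges: [-177.97, 177.97], [-48.28, 115.42], [12.27, 149.76], [-77.06, 257.06], [2.81, 150.46], [-146.56, 146.56]. Speed limits (degrees/s): [147.25, 147.25, 180, 180, 180, 180].

INTERFACE

Orientations are given as [roll, pitch, yaw] about the fixed x, y, z axes, in that order (R = Rz(yaw) Ry(pitch) Rx(roll)).
In Python, from workcell import * gives the robot as it stands. The module is installed in compiled form; this text tells all that it offers.
- The arm moves only by the tool servo_tool, never from a script. Its argument "plan" is a list that holds one entry, the list of rows, each a list of 7 numbers: the shift along the tool's x, y, z in mm, then the turn, a rotation vector about the tool's x, y, z in rad, then the opening, from 0 (shut) to 1 (fully open). A call has 1 to 20 rows; each row is the pose to reach, as a shift and turn from the pose commanded when the call began, along the tool's axes at that moment; what a row does not reach only later rows make up. A row lasts 1/10 s, in which the tool goes at most 50 mm and 8.59 degrees, less where a joint would pass 70% of its speed; a pose out of reach is approached as far as the arm can. A call with a gripper value outside its range is refused whole. The fingers move at their own pace and stop on an object; "squeeze" is the grip in N (left out, the last holds). Time passes only in rows, so rows that repeat a pose let the fingers close. It gives the time, the measured TCP pose, the force and the opening at its end, in the units of the state.
- state(): the state, without advancing time (a new reading comes with each control period).
- grab_frame(name): name is "scene" or "side" or "wrist"; returns a dict with "color" (480x640x3 uint8, red, green, blue), "range_z" (480x640 float32, mm along the optical axis (not along the pixel's ray), 0 where there is no reading), "fx", "fy", "cx", "cy" (pixels), "dist_coeffs" ([k1, k2, p1, p2, k3] as OpenCV has them; the pictures are not rectified), "rvec" (rotation vector, rad) and "tvec" (3), from world to camera coordinates, as OpenCV has them; the wrist camera has in their place "tool_from_camera" (4x4, takes a point from camera to tool coordinates, whose origin is the TCP and whose axes are the flange's). Camera axes: x right, y down, z forward; pixel columns grow to the right and rows downward; lengths in mm; the calibration is good to about 2 mm. A picture is of the moment at which its call begins: read the wrist's pose just before it.
- job_done(): hands the job in, once; it reports no verdict.
The state is a dict: "time_s": time; "qpos": joint angles; "qvel": joint speeds; "effort": joint torques, N m; "ee_pos": TCP position; "ee_rot": TCP orientation; "force": force on the tool from outside, world axes, zero at the start; "torque": the same for the moment, N m; "gripper_width": finger opening in mm.
Only numpy, scipy, OpenCV 4.12 (cv2) and the standard library are available. Lean on these libraries where they do the work, as an engineer would, in place of code of your own. Each camera call takes 0.05 s, during which the arm holds its last target.

## Working session

There is one attempt and no reset: what is moved stays moved. The work goes in short steps, Python scripts to look and compute and a tool call to move; the robot and the scene stay as the last step left them, time stands still between calls to the robot, and variables do not carry over. Pictures are saved under pics/ and viewed, and the job is handed in when it is done.

Besides the shell and the picture viewer there is one more tool, called after "Emit:" as a command line: name --argument value ..., lists and objects as JSON in quotes. servo_tool: Moves the arm, as the interface text tells. Its arguments: {"type":"object","properties":{"plan":{"type":"array"},"squeeze":{"type":"number"}},"required":["plan"]}

```bash
mkdir -p pics; python3 - <<'E'
from workcell import *
import cv2,numpy as np
s=state();print(s)
for n in("scene","side"):
    f=grab_frame(n);cv2.imwrite(f"pics/{n}0.png",f["color"][:,:,::-1])
    np.savez(f"{n}0.npz",**f)
    print(n,f["fx"],f["cx"],f["cy"],f["dist_coeffs"],f["rvec"],f["tvec"])
E
```

```text
{'time_s': 0.0, 'qpos': array([-6.80659021e+01,  1.83536531e+01,  8.97098839e+01,  1.44601611e-04,
        7.20439430e+01, -1.14477831e+00]), 'qvel': array([ 0.0480017 , -0.07103219,  0.01284486, -0.02408864, -0.05861705,
        0.05536073]), 'effort': array([ 5.05025000e-04, -4.12458837e+01, -2.31973225e+01,  7.25919474e-02,
        4.55339835e-02, -1.12858261e-04]), 'ee_pos': array([ 225.21123256, -528.47986918,  213.07656248]), 'ee_rot': array([-1.79892544e+02, -2.28477010e-03,  2.30788294e+01]), 'force': array([-0.09590403, -0.19645592,  0.14407166]), 'torque': array([-0.00421091, -0.01242667,  0.00176889]), 'gripper_width': 91.1649615630372}
scene 439.9107568962562 314.61095858964677 235.45721560084743 [0.02307158 0.         0.         0.         0.        ] [ 1.89601615  1.93715484 -0.56653549] [ -48.86204509 -423.18181385 1242.36524334]
side 466.17229371152143 319.6859161987458 239.5759495786904 [-0.11733368  0.          0.          0.          0.        ] [ 2.15394826 -0.17865189  0.0949788 ] [-495.36051067  184.97003103  772.47677941]
```

View pics/scene0.png

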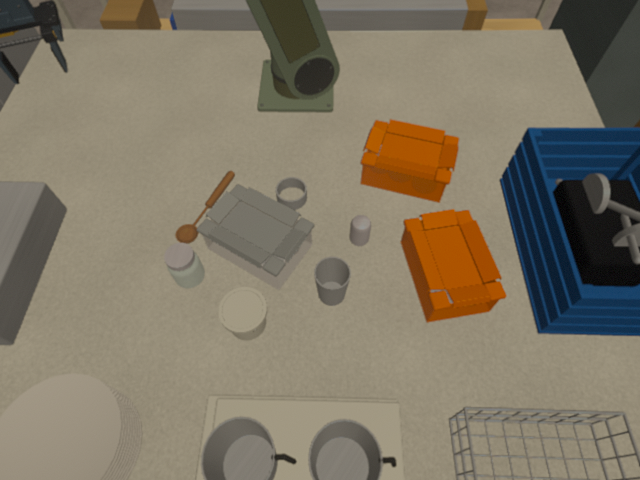

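View pics/side0.png

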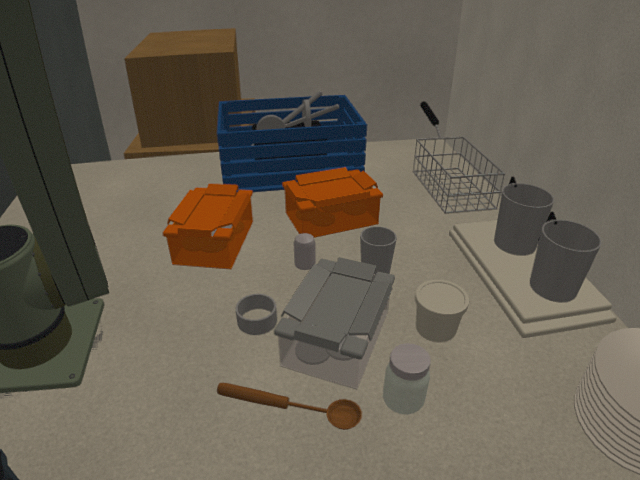

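The scene view shows three boxes that could be the target: grey lid on a clear box (257,230), orange (410,158) and orange (450,262). I choose the grey one and check it in a close crop.

```bash
cat > h.py <<'E'
import numpy as np,cv2
def load(n): return dict(np.load(n+".npz"))
def K(f): return np.array([[f["fx"],0,f["cx"]],[0,f["fy"],f["cy"]],[0,0,1.]],float)
def ray(f,uv):
    p=cv2.undistortPoints(np.array(uv,float).reshape(-1,1,2),K(f),np.array(f["dist_coeffs"],float)).reshape(-1,2)
    R=cv2.Rodrigues(np.array(f["rvec"],float))[0];t=np.array(f["tvec"],float).ravel()
    d=np.c_[p,np.ones(len(p))]@R
    return -R.T@t,d
def onplane(f,uv,z):
    c,d=ray(f,uv);return c+d*((z-c[2])/d[:,2])[:,None]
def cloud(f):
    v,u=np.mgrid[:480,:640];uv=np.c_[u.ravel(),v.ravel()]
    c,d=ray(f,uv);return (c+d*f["range_z"].reshape(-1,1)).reshape(480,640,3)
def proj(f,P): return cv2.projectPoints(np.array(P,float).reshape(-1,1,3),np.array(f["rvec"],float),np.array(f["tvec"],float),K(f),np.array(f["dist_coeffs"],float))[0].reshape(-1,2)
E
python3 - <<'E'
from h import *
f=load("scene0");c=f["color"][165:295,175:335,::-1]
cv2.imwrite("pics/crop0.png",cv2.resize(c,None,fx=4.5,fy=4.5,interpolation=cv2.INTER_CUBIC)[:600])
f2=load("side0");c=f2["color"][245:390,255:415,::-1]
cv2.imwrite("pics/crop1.png",cv2.resize(c,None,fx=4,fy=4,interpolation=cv2.INTER_CUBIC)[:600])
for n,g in(("scene",f),("side",f2)):
    P=cloud(g);m=(g["range_z"]>0)
    t=P[430:450,170:190] if n=="scene" else P[340:350,150:200]
    print(n,"table z",np.median(t[...,2]))
    roi=(abs(P[...,2]-85)<14)&(P[...,0]>250)&(P[...,0]<600)&(P[...,1]>-350)&(P[...,1]<60)
    if n=="scene":
        print(P[230,257],P[207,385])
    hsv=cv2.cvtColor(g["color"],cv2.COLOR_RGB2HSV)
    m=roi.astype(np.uint8)
    k,l,st,ce=cv2.connectedComponentsWithStats(m)
    for i in range(1,k):
        if st[i,4]>200:
            q=P[l==i]; print(st[i],q.mean(0),cv2.minAreaRect(q[:,:2].astype(np.float32)))
E
```

```text
scene table z -0.6014667310219011
[535.33974527 -52.9509217   80.99196278] [415.81090997 222.67515923  -1.0552525 ]
[ 197  184  116   75 5371] [524.32775751 -59.03226267  84.81687547] ((527.3095703125, -58.32719421386719), (206.17141723632812, 143.36309814453125), 59.54750061035156)
[165 243  30  16 294] [ 588.04857083 -198.46340612   88.35418719] ((585.87451171875, -199.51475524902344), (27.89678955078125, 55.82307815551758), 0.002529304241761565)
side table z 0.6760967884087563
[ 273  257  114  103 7502] [515.83707128 -71.17523663  86.33433222] ((523.0245971679688, -58.77250671386719), (203.31646728515625, 145.44708251953125), 59.015689849853516)
[389 343  30  40 806] [ 584.65952752 -204.70170804   87.66321726] ((583.7549438476562, -199.30950927734375), (32.06098556518555, 57.11684799194336), 0.21701820194721222)
```

View pics/crop0.png

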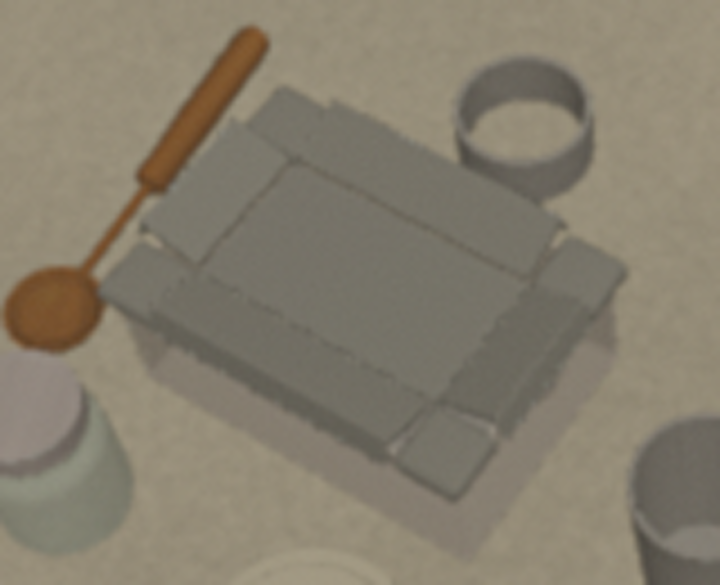

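View pics/crop1.png

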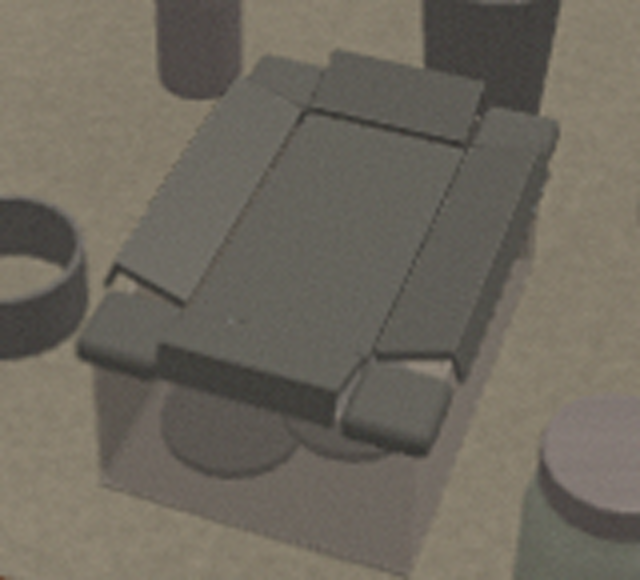

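The crop confirms the grey lid on the clear box: all four rim sections stand up, the lid corners are at z≈84, and the centre is about (525,-58). Next I'll hover over it with the fingers shut and refine with the wrist camera.

```bash
cat >> h.py <<'E'
from scipy.spatial.transform import Rotation as Ro
def Rt(s): return Ro.from_euler("xyz",s["ee_rot"],degrees=True)
def shift(s,p,yaw=None):
    R=Rt(s);d=R.inv().apply(np.array(p)-s["ee_pos"])
    t=None
    if yaw is not None: t=(R.inv()*Ro.from_euler("xyz",[180,0,yaw],degrees=True)).as_rotvec()
    return np.round(d,1),t
E
python3 - <<'E'
from workcell import *
from h import *
s=state();print(shift(s,[500,-60,260],59.2),s["time_s"])
E
```

```text
(array([ 436.5, -323.4,  -46.3]), array([-1.5187940e-03, -4.9360145e-04, -6.3042846e-01])) 0.1
```

Emit:
servo_tool --plan '[[[40,-30,-10,0,0,-0.06,0],[80,-60,-20,0,0,-0.12,0],[120,-90,-30,0,0,-0.18,0],[160,-120,-46,0,0,-0.24,0],[200,-150,-46,0,0,-0.3,0],[240,-180,-46,0,0,-0.36,0],[280,-210,-46,0,0,-0.42,0],[320,-240,-46,0,0,-0.48,0],[360,-270,-46,0,0,-0.54,0],[400,-300,-46,0,0,-0.6,0],[425,-315,-46,0,0,-0.63,0],[436,-323,-46,0,0,-0.63,0],[436,-323,-46,0,0,-0.63,0],[436,-323,-46,0,0,-0.63,0]]]' --squeeze 10

```text
time_s: 1.5
ee_pos: [499.1, -61.8, 259.7]
ee_rot: [-180.0, 0.1, 59.1]
force: [0.3, -0.3, 0.5]
gripper_width: 0.5
```

```bash
cat > w.py <<'E'
from workcell import *
from h import *
import sys
def wcloud():
    s=state();f=grab_frame("wrist")
    d=np.array(f["dist_coeffs"],float);v,u=np.mgrid[:480,:640]
    p=cv2.undistortPoints(np.c_[u.ravel(),v.ravel()].astype(float).reshape(-1,1,2),K(f),d).reshape(-1,2)
    P=np.c_[p,np.ones(len(p))]*f["range_z"].reshape(-1,1)
    T=np.array(f["tool_from_camera"]);P=P@T[:3,:3].T+T[:3,3]
    return s,f,(Rt(s).apply(P)+s["ee_pos"]).reshape(480,640,3)
E
python3 - <<'E'
from w import *
s,f,P=wcloud();print(s["time_s"],s["ee_pos"],s["ee_rot"],s["force"],s["gripper_width"])
cv2.imwrite("pics/wrist1.png",f["color"][:,:,::-1]);np.save("w1.npy",P)
m=(f["range_z"]>0)&(abs(P[...,2]-86)<14)
k,l,st,ce=cv2.connectedComponentsWithStats(m.astype(np.uint8))
for i in range(1,k):
    if st[i,4]>800:
        q=P[l==i];print(st[i],q.mean(0),cv2.minAreaRect(q[:,:2].astype(np.float32)))
E
```

```text
1.5 [499.13429561 -61.80318579 259.66274725] [-1.79960584e+02  8.08195976e-02  5.91422602e+01] [ 0.29258002 -0.26580888  0.48584126] 0.5251023236225779
[   0    0   30   85 1418] [351.75865676 183.36640776  82.9491564 ] ((355.5364990234375, 185.53305053710938), (66.52018737792969, 25.021343231201172), 45.262306213378906)
[ 479   32  106  112 6597] [702.48586696 -62.24450798  73.28191309] ((702.3115234375, -63.113441467285156), (89.4539566040039, 89.71215057373047), 39.26884460449219)
[  256    60   180   220 35195] [536.08086086 -39.9581738   86.35096264] ((532.0777587890625, -46.229461669921875), (183.840576171875, 146.370849609375), 59.345184326171875)
[ 460  252   68   62 3248] [ 598.64509756 -194.13871214   88.99918859] ((599.56884765625, -196.98739624023438), (54.7465934753418, 56.41910171508789), 56.524810791015625)
```

View pics/wrist1.png

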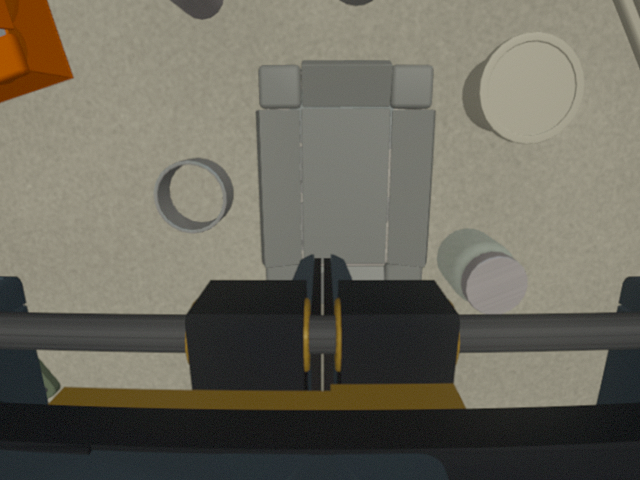

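The wrist view shows the lid with its far end at the top: corner blocks at (280,86) and (411,86), and panel corners at (302,107) and (390,107). I'll refine the centre from these.

```bash
python3 - <<'E'
from h import *
P=np.load("w1.npy")
def at(u,v): return np.median(P[v-1:v+2,u-1:u+2].reshape(-1,3),0)
for uv in [(346,150),(346,110),(280,86),(411,86),(346,66),(346,100),(262,180),(296,180),(395,180),(430,180)]: print(uv,at(*uv).round(1))
e=np.array([np.cos(np.radians(59.2)),np.sin(np.radians(59.2))]);n=np.array([e[1],-e[0]])
c0=np.array([525,-58.5])
# box coords: b=long, a=across
def ab(p): d=np.asarray(p)[...,:2]-c0;return np.round(np.stack([d@n,d@e,np.asarray(p)[...,2]],-1),1)
for uv in [(302,107),(390,107),(280,86),(411,86),(346,62),(258,180),(434,180),(259,86),(433,86),(346,107)]: print(uv,ab(at(*uv)))
m=(abs(P[...,2]-86)<14);q=ab(P[60:240,250:440][m[60:240,250:440]])
lid=q[(abs(q[:,0])<85)&(abs(q[:,1])<115)]
print("a range",np.percentile(lid[:,0],[.2,99.8]),"b max",lid[:,1].max())
k=lid[(lid[:,1]>70)&(abs(lid[:,0])>45)];print("corners a",k[:,0].min(),k[:,0].max(),np.median(k[:,2]),k[:,1].max())
for n_ in("scene0","side0"):
    f=load(n_);Q=cloud(f);m=(abs(Q[...,2]-86)<14);q=ab(Q[m]);lid=q[(abs(q[:,0])<85)&(abs(q[:,1])<115)]
    p=lid[(abs(lid[:,0])<30)&(abs(lid[:,1])<60)];print(n_,np.percentile(lid[:,0],[.5,99.5]),np.percentile(lid[:,1],[.5,99.5]),np.median(p[:,2]))
f=load("scene0")
s=np.array([[292,160],[200,265],[433,400],[530,275]])/4.5+[175,165]
X=onplane(f,s,82);print(ab(X),ab(X).mean(0))
E
```

```text
(346, 150) [543.6 -28.   82.3]
(346, 110) [ 5.595e+02 -4.000e-01  8.230e+01]
(280, 86) [523.9  42.4  84.2]
(411, 86) [613.4 -10.7  84.5]
(346, 66) [575.1  27.8  95.6]
(346, 100) [563.2   6.3  86.7]
(262, 180) [473.3 -12.8  95.2]
(296, 180) [495.7 -27.7  86.2]
(395, 180) [566.2 -69.5  86.2]
(430, 180) [590.2 -82.6  94.3]
(302, 107) [-37.3  71.3  40. ]
(390, 107) [42.5 72.1 33.6]
(280, 86) [-52.6  86.1  84.2]
(411, 86) [51.5 86.4 84.5]
(346, 62) [ -0.9 103.4  89.6]
(258, 180) [-86.7   1.3   0.7]
(434, 180) [97.   0.2  0.1]
(259, 86) [-69.6  86.5  82.9]
(433, 86) [90.1 94.   0.7]
(346, 107) [ 1.5 71.1 40.7]
a range [-72.4  71.4] b max 106.0
corners a -70.7 69.7 84.0 103.7
scene0 [-67.136  72.968] [-96. 103.] 80.6
side0 [-70.5   70.12] [-101.52   97.7 ] 82.3
[[-34.2 -64.1  82. ]
 [ 35.  -63.8  82. ]
 [ 36.7  67.2  82. ]
 [-39.5  67.1  82. ]] [-0.5  1.6 82. ]
```

Centre is about (525.5, -57.3), with the long axis at 59.2°. In tool axes, x runs along the long axis and y across it. I'll start with the near section.

Emit:
servo_tool --plan '[[[6,-12,40,0,0,0,0],[12,-25,80,0,0,0,0],[17,-38,120,0,0,0,0],[17,-38,145,0,0,0,0],[17,-38,150,0,0,0,0],[17,-38,155,0,0,0,0],[17,-38,160,0,0,0,0],[17,-38,164,0,0,0,0],[17,-38,167,0,0,0,0],[17,-38,170,0,0,0,0],[17,-38,172,0,0,0,0],[17,-38,173,0,0,0,0],[17,-38,173,0,0,0,0],[17,-38,173,0,0,0,0]]]'

```text
time_s: 2.95
ee_pos: [476.1, -26.9, 86.9]
ee_rot: [180.0, 0.0, 59.2]
force: [-0.8, -0.4, -0.7]
gripper_width: 0.4
```

Emit:
servo_tool --plan '[[[0,0,1,0,0,0,0],[0,0,2,0,0,0,0],[0,0,3,0,0,0,0],[0,0,3.5,0,0,0,0],[0,0,3.5,0,0,0,0],[0,0,3.5,0,0,0,0]]]'

```text
time_s: 3.55
ee_pos: [476.0, -26.9, 84.2]
ee_rot: [180.0, -0.0, 59.2]
force: [-1.7, 0.3, 6.9]
gripper_width: 0.4
```

Emit:
servo_tool --plan '[[[0,0,-15,0,0,0,0],[0,0,-40,0,0,0,0],[0,0,-60,0,0,0,0],[0,0,-60,0,0,0,0]]]'

```text
time_s: 3.95
ee_pos: [477.9, -27.0, 145.8]
ee_rot: [179.7, -0.2, 59.2]
force: [0.3, 0.0, -0.9]
gripper_width: 0.6
```

```bash
cat > look.py <<'E'
from w import *
c=np.array([525.5,-57.3]);e=np.array([np.cos(np.radians(59.2)),np.sin(np.radians(59.2))]);n=np.array([e[1],-e[0]])
i=sys.argv[1]
s=state();d=s["ee_pos"][:2]-c;print(s["time_s"],s["ee_pos"].round(1),"tool a,b",d@n,d@e,s["force"].round(1))
for nm in("scene","side"):
    f=grab_frame(nm);P=cloud(f);q=P.reshape(-1,3)
    ok=(f["range_z"].ravel()>0)&(abs(q[:,2]-86)<16);q=q[ok];dd=q[:,:2]-c;a=dd@n;b=dd@e
    for t,m in(("near",(abs(a+63)<5)&(abs(b)<50)),("far",(abs(a-63)<5)&(abs(b)<50)),("left",(abs(b-93)<5)&(abs(a)<28)),("right",(abs(b+93)<5)&(abs(a)<28)),("panel",(abs(a)<25)&(abs(b)<50)),("corner",(abs(abs(a)-52)<8)&(abs(abs(b)-85)<8))):
        print(nm,t,m.sum(),np.percentile(q[m,2],[10,50,90]).round(1) if m.sum() else "")
    o=f["color"][165:295,175:335] if nm=="scene" else f["color"][245:390,255:415]
    cv2.imwrite(f"pics/{nm}{i}.png",cv2.resize(o[:,:,::-1],None,fx=4,fy=4,interpolation=cv2.INTER_CUBIC))
E
python3 look.py 2
```

```text
3.95 [477.9 -27.  145.8] tool a,b -56.362417475054976 1.6318756903407037 [ 0.3  0.  -0.9]
scene near 178 [80.6 82.4 84.2]
scene far 194 [90.2 92.3 94.3]
scene left 121 [90.6 92.2 94.1]
scene right 128 [89.5 92.1 94.5]
scene panel 1004 [79.  80.6 82.3]
scene corner 178 [81.1 82.5 84.2]
side near 235 [83.4 84.5 85.5]
side far 295 [91.  94.  95.7]
side left 149 [92.2 94.  95.8]
side right 180 [71.2 93.2 95.1]
side panel 1286 [81.3 82.3 83.4]
side corner 271 [83.4 84.5 85.8]
```

View pics/side2.png

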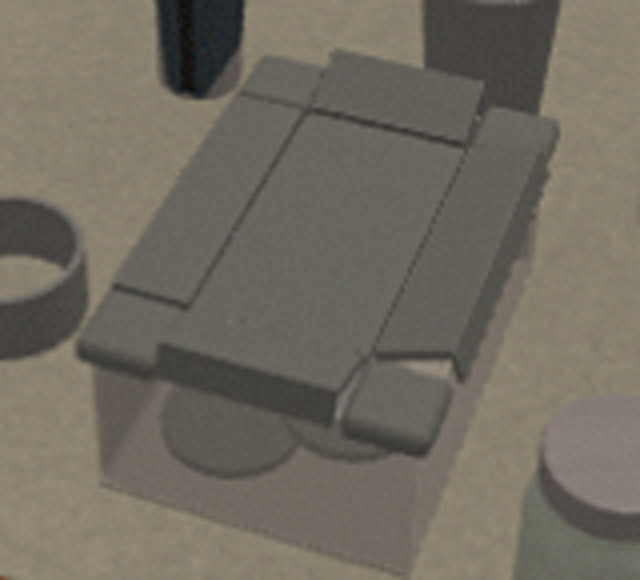

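The near section is shut and flush, and the box hasn't moved. Before pressing left, I'll check how far the nearby objects are from the press points.

```bash
python3 - <<'E'
from h import *
c=np.array([525.5,-57.3]);e=np.array([np.cos(np.radians(59.2)),np.sin(np.radians(59.2))]);n=np.array([e[1],-e[0]])
for nm in("scene0","side0"):
    f=load(nm);q=cloud(f).reshape(-1,3);ok=(f["range_z"].ravel()>0)&(q[:,2]>15)&(q[:,2]<105);q=q[ok];d=q[:,:2]-c;a=d@n;b=d@e
    m=(abs(a)<200)&(abs(b)<230)&((abs(a)>78)|(abs(b)>108))
    A=np.c_[a,b,q[:,2]][m]
    g=np.zeros((460,400),np.uint8);g[(A[:,1]+230).astype(int),(A[:,0]+200).astype(int)]=1
    g=cv2.dilate(g,np.ones((7,7)));k,l,st,_=cv2.connectedComponentsWithStats(g)
    lab=l[(A[:,1]+230).astype(int),(A[:,0]+200).astype(int)]
    for i in range(1,k):
        p=A[lab==i]
        if len(p)>60: print(nm,len(p),"a",np.percentile(p[:,0],[1,99]).round(),"b",np.percentile(p[:,1],[1,99]).round(),"zmax",np.percentile(p[:,2],99).round())
E
```

```text
scene0 197 a [-125.  -20.] b [-179. -157.] zmax 21.0
scene0 1228 a [110. 167.] b [-109.  -53.] zmax 91.0
scene0 401 a [-180. -111.] b [-49.  20.] zmax 36.0
scene0 1957 a [115. 198.] b [ 42. 127.] zmax 75.0
scene0 491 a [-148. -110.] b [154. 195.] zmax 70.0
scene0 1203 a [-19.  47.] b [159. 224.] zmax 95.0
side0 662 a [-128.  -22.] b [-183. -159.] zmax 22.0
side0 2540 a [104. 164.] b [-117.  -61.] zmax 92.0
side0 799 a [-182. -115.] b [-51.  17.] zmax 36.0
side0 2453 a [112. 194.] b [ 39. 123.] zmax 76.0
side0 598 a [-154. -114.] b [150. 186.] zmax 71.0
side0 1348 a [-21.  44.] b [156. 224.] zmax 97.0
```

Everything is clear of the press points (beaker starts at b≥156). Pressing left.

Emit:
servo_tool --plan '[[[35,23,0,0,0,0,0],[65,43,0,0,0,0,0],[88,58,10,0,0,0,0],[88,58,30,0,0,0,0],[88,58,40,0,0,0,0],[88,58,46,0,0,0,0],[88,58,50,0,0,0,0],[88,58,53,0,0,0,0],[88,58,56,0,0,0,0],[88,58,58,0,0,0,0],[88,58,60,0,0,0,0],[88,58,60,0,0,0,0],[88,58,60,0,0,0,0]]]'

```text
time_s: 5.35
ee_pos: [571.1, 18.6, 84.2]
ee_rot: [179.9, 0.0, 59.2]
force: [-1.2, -0.7, 5.0]
gripper_width: 0.7
```

```bash
python3 look.py 3
```

```text
5.35 [571.1  18.6  84.2] tool a,b 0.287591353046541 88.54458665032138 [-1.2 -0.7  5. ]
scene near 41 [81.4 82.8 83.9]
scene far 196 [90.3 92.5 94.5]
scene left 55 [80.9 82.5 88.4]
scene right 132 [89.4 92.3 94.5]
scene panel 557 [78.9 80.6 82.3]
scene corner 126 [80.8 82.3 84.4]
side near 237 [83.4 84.4 85.6]
side far 291 [91.1 94.1 95.7]
side left 66 [83.4 84.6 85.9]
side right 179 [71. 93. 95.]
side panel 1270 [81.3 82.4 83.5]
side corner 267 [83.2 84.4 85.5]
```

Left is shut. Far is next, at (a=58, b=0), lifting first.

Emit:
servo_tool --plan '[[[0,0,-20,0,0,0,0],[0,0,-50,0,0,0,0],[-30,20,-50,0,0,0,0],[-62,40,-50,0,0,0,0],[-88,58,-45,0,0,0,0],[-88,58,-25,0,0,0,0],[-88,58,-17,0,0,0,0],[-88,58,-12,0,0,0,0],[-88,58,-9,0,0,0,0],[-88,58,-6,0,0,0,0],[-88,58,-4,0,0,0,0],[-88,58,-2,0,0,0,0],[-88,58,0,0,0,0,0],[-88,58,0,0,0,0,0],[-88,58,0,0,0,0,0]]]'

```text
time_s: 6.95
ee_pos: [575.8, -85.8, 84.2]
ee_rot: [180.0, -0.0, 59.2]
force: [-1.3, 0.2, 5.6]
gripper_width: 0.6
```

```bash
python3 look.py 4
```

```text
6.95 [575.8 -85.8  84.2] tool a,b 57.79549380873108 1.2827613262624564 [-1.3  0.2  5.6]
scene near 98 [80.7 82.7 83.9]
scene far 121 [81.1 82.7 89.1]
scene left 125 [80.6 82.5 84. ]
scene right 0 
scene panel 609 [78.8 80.4 82.3]
scene corner 117 [80.7 82.4 84.2]
side near 242 [83.6 84.5 85.5]
side far 280 [76.  83.8 94.8]
side left 8 [84.8 85.1 86.1]
side right 177 [71.  93.  94.5]
side panel 1272 [81.2 82.3 83.5]
side corner 172 [83.2 84.4 85.7]
```

Emit:
servo_tool --plan '[[[0,0,-20,0,0,0,0],[0,0,-50,0,0,0,0],[-30,-20,-50,0,0,0,0],[-62,-40,-50,0,0,0,0],[-88,-58,-45,0,0,0,0],[-88,-58,-25,0,0,0,0],[-88,-58,-17,0,0,0,0],[-88,-58,-12,0,0,0,0],[-88,-58,-9,0,0,0,0],[-88,-58,-6,0,0,0,0],[-88,-58,-4,0,0,0,0],[-88,-58,-2,0,0,0,0],[-88,-58,0,0,0,0,0],[-88,-58,0,0,0,0,0],[-88,-58,0,0,0,0,0]]]'

```text
time_s: 8.55
ee_pos: [481.3, -132.0, 84.2]
ee_rot: [179.9, -0.0, 59.2]
force: [-1.3, 0.8, 4.9]
gripper_width: 0.6
```

Emit:
servo_tool --plan '[[[0,0,-20,0,0,0,0],[0,0,-60,0,0,0,0],[0,0,-100,0,0,0,0],[-40,-20,-140,0,0,0,0],[-80,-50,-150,0,0,0,0],[-120,-80,-150,0,0,0,0],[-120,-80,-150,0,0,0,0]]]'

```text
time_s: 9.25
ee_pos: [347.0, -194.8, 234.1]
ee_rot: [180.0, 0.1, 59.0]
force: [0.1, -0.2, 0.2]
gripper_width: 0.7
```

```bash
python3 look.py 5
```

```text
9.25 [ 347.  -194.8  234.1] tool a,b -82.88028928258238 -209.50064633484487 [ 0.1 -0.2  0.2]
scene near 186 [80.8 82.5 83.9]
scene far 225 [80.9 82.6 84.3]
scene left 121 [80.7 82.6 84.2]
scene right 97 [80.8 82.4 84.2]
scene panel 1001 [78.9 80.5 82.3]
scene corner 208 [80.9 82.9 84.2]
side near 239 [83.3 84.4 85.5]
side far 334 [77.1 83.8 85. ]
side left 109 [83.5 84.6 85.4]
side right 187 [82.9 84.1 85.5]
side panel 1276 [81.2 82.3 83.5]
side corner 270 [83.3 84.5 85.6]
```

View pics/side5.png

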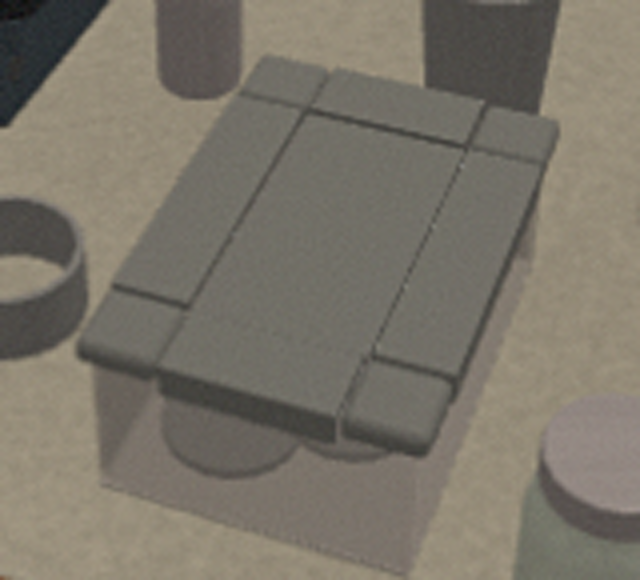

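View pics/scene5.png

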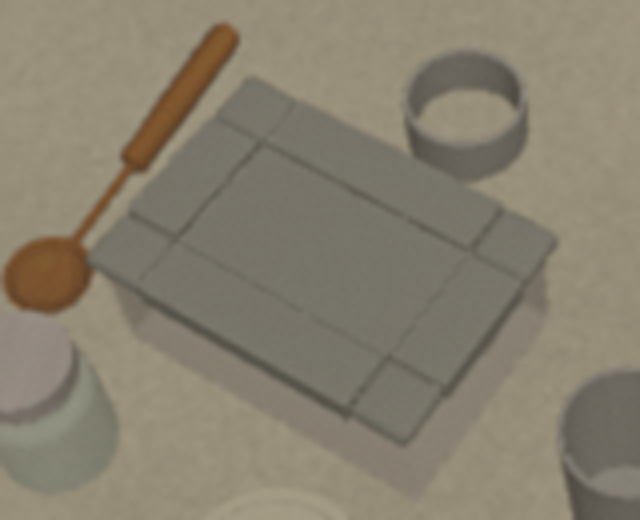

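Both views show all four sections flush with the corners. The box and its neighbours are where they were, and the arm is clear at z = 234.

```bash
python3 -c "
from workcell import *
print(job_done())"
```

```text
the job is handed in; nothing more can be done
None
```

All four rim sections are shut, and the job was handed in at about 9.3 s of the 48 s allowed. I pressed them with closed fingertips going round the lid: near, left, far, right. The force read at the end of each press was 5–7 N.

- **Sections flush:** in the last depth check, each section's outer strip was within about 0.7 mm of the corner tops in both cameras. The side camera read about 84 mm. The scene camera read about 2 mm lower everywhere, including the panel and corners, so I put that down to its calibration.
- **Nothing disturbed:** in the last pictures the box stands where it was and the objects in view around it look unmoved. I compared these by eye and did not measure their positions again.
- **Arm clear:** the arm was off the box and touching nothing, at 234 mm height with almost no force reading.
- **Box centre:** the wrist, scene and side views disagreed by about 2–3 mm along the box's long axis. I used a value in between, and the presses landed within about 2 mm of where I aimed on that estimate.

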